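One turn on the gluing press

TASK

Tighten the small gluing press by one step: with the fingertips, push its hand wheel round by the upright wooden handle through exactly one full turn, clockwise as seen from above, so that the handle stops where it started. Only push the handle, never grip or pinch it, and leave the other things on the bench where they are. Finish with the robot clear of the wheel.

Things in the scene. Friction and masses are not known exactly. Their poses are not given: they have to be found in the camera images.
- press: small grey bench press bolted down, base plate 200 x 260 mm, two steel posts 210 mm apart along its y, crosshead 165 mm high (nuts on it to 175 mm), hand wheel lying level on top; origin under the centre of the base, on the wheel's vertical axis, z up. It stands at another place and yaw each time
- hub (a point): centre of the hand wheel, on its vertical axis, 195 mm above the table. The level wheel has four spokes and a round rim of 80 mm radius, 16 mm thick (rim top 8 mm above this point, hub cap 22 mm above it)
- handle (a point): middle of the one upright round wooden handle fixed on the wheel's rim, 80 mm from the axis; 26 mm across, its wood runs from 26 mm below to 26 mm above this point (205 to 257 mm above the table); it moves round with the wheel
- wheel (a joint): angle of the hand wheel (rad), growing as it turns clockwise seen from above (the tightening way); one turn is 6.283. It starts anywhere from 0 to 5; stops lie at -0.3 and 11.9. About 3 to 5 N at the handle turn it, it does not coast or turn back, and stays where it is left. At 0 the handle lies on the press's +x side of the hub
- glue_jar: loose glass jar of glue, 60 mm across, 90 mm tall, standing just in front of the press; origin under its centre
- slicker: loose turned wooden edge slicker standing upright behind the press, 44 mm across, 105 mm tall; origin under its centre
- rivet_tin: loose round metal tin, 52 mm across, 40 mm tall, beside the press on its left; origin under its centre
- tape_roll: loose roll of paper tape lying flat, 64 mm across, 25 mm tall, beside the press on its right; origin under its centre
- hammer: loose hammer lying on the left of the table
- glue_brush: loose flat brush lying on the right of the table
- screwdriver: loose screwdriver lying on the far right of the table
- mug: loose white mug, 80 mm across, 90 mm tall, on the far left of the table

How it is judged:
By the outcome, as a careful person would: the job done as asked, in the order asked, and still so for the second after the job is handed in, with the robot touching nothing.
It also fails if it takes over 58 s, if anything falls off the work surface, if the arm or the gripper's body presses on something with over 40 N, if the wrist force passes 120 N, or if a joint passes its speed limit or range.

ROBOT

A 6-joint arm with a two-finger parallel gripper is mounted at the origin on the work surface. World frame = base frame: x ahead of the robot, y to its left, z up, the work surface at z = 0. Lengths are in m, angles in rad, forces in N, time in s.
With the tool pointing down it reaches from about 0.425 to 0.95 m from the base axis. Payload 3.5 kg.
Tool frame: the origin (TCP) lies midway between the tips of the shut fingers; the grasp point (between the pads) lies 19 mm behind it; z points along the fingers, x is the direction in which the jaws open and shut, and the axes are right-handed (so a half turn about z gives the same grasp; the last joint's range is limited). The gripper opens to 85 mm and grips with 20 to 120 N. Pads are 22 mm wide; open, the fingers measure 114 mm over their backs; the gripper's body (76 mm by 85 mm) begins 54 mm behind the grasp point. The pads swing forward as they close: fully open they stand 13 mm farther back than shut.
Start: joints at [-1.324, 0.286, 1.577, -0, 1.279, -0.15], TCP at [0.261, -0.623, 0.231] pointing down, gripper open.
Joint ranges: [-2.77, 2.77], [-0.9, 2.22], [0.21, 2.48], [-1.53, 4.67], [0.24, 2.81], [-2.84, 2.84]. Speed limits (rad/s): [2.79, 2.79, 3.14, 3.14, 3.14, 3.14].

INTERFACE

Orientations are given as a unit quaternion [x, y, z, w].
In Python, from plant import readout, optics, ctrl gives the robot as it stands. The module is installed in compiled form; this text tells all that it offers.
- The arm moves only by the shell command python3 -m crank 'ROWS' [OPENING] [FORCE]. ROWS is text: rows parted by semicolons, each of 6 numbers parted by spaces: the shift along the tool's x, y, z in mm, then the turn, a rotation vector about the tool's x, y, z in rad. In form: dx dy dz ax ay az; .... A call has 1 to 5 rows; each row shifts and turns the commanded pose from where the row before left it, along the tool's axes as they then stand; what a row does not reach is not made up. A row lasts 1/8 s, in which the tool goes at most 62.5 mm and 10.7 degrees, less where a joint would pass 70% of its speed; a pose out of reach is approached as far as the arm can. A call is refused whole if a number of a shift passes 62.5 or a number of a turn 0.188, either way. A call with a gripper value outside its range is refused whole. OPENING is the opening, from -1 (shut) to 1 (fully open), set as the call begins (- or left out, the last holds). The fingers move at their own pace and stop on an object; FORCE is the grip in N (left out, the last holds). Time passes only in rows, so rows that do not move let the fingers close. It gives the time, the measured TCP pose, the force and the opening at its end, in the units of the state.
- readout.get_state(): the state, without advancing time (a new reading comes with each control period).
- optics.read_camera(name): name is "scene" or "top" or "wrist"; returns the picture (420x560x3 uint8, red, green, blue); there is no depth.
- optics.calibration(name): a dict with "mtx" (3x3 intrinsics, pixels), "rvec" (rotation vector, rad) and "tvec" (3), from world to camera coordinates, as OpenCV has them; the wrist camera has in their place "tool_from_camera" (4x4, takes a point from camera to tool coordinates, whose origin is the TCP and whose axes are the tool frame's). Camera axes: x right, y down, z forward; pixel columns grow to the right and rows downward; lengths in m; the calibration is good to about 2 mm. A picture is of the moment at which its call begins: read the wrist's pose just before it. calibration takes no time and is no camera call.
- ctrl.sign_off(): hands the job in, once; it reports no verdict.
Trained networks look in the newest picture that a camera, given by its name, has taken for a name from the list of things; names that differ only in an ending like _2 or _b are one class to them, and where a whole thing is asked for, a point or a joint stands for the part that bears it (a point fixed in the world has none). Each returns a list of dicts, best first, with "p" (0 to 1); they miss things now and then, are a little off and sometimes report something else, mostly with a low value. They report only what shows in the picture. A call takes as long as a camera call.
- optics.recognise(camera, thing): "xy" ([column, row] as shares, 0 to 1, of the picture: columns of its width, rows of its height, amid what is visible of it).
The state is a dict: "time": time; "qpos": joint angles; "dq": joint speeds; "joint_efforts": joint torques, N m; "eef_pos": TCP position; "tcp_rot": TCP orientation; "contact_force": force on the tool from outside, world axes, zero at the start; "wrist_torque": the same for the moment, N m; "opening": opening from 0.0 (shut) to 1.0 (fully open).
Only numpy, scipy, OpenCV 4.12 (cv2) and the standard library are available. Lean on these libraries where they do the work, as an engineer would, in place of code of your own. Each camera call takes 0.05 s, during which the arm holds its last target.

## Working session

There is one attempt and no reset: what is moved stays moved. The work goes in short steps, Python scripts to look and compute and a shell command to move; the robot and the scene stay as the last step left them, time stands still between calls to the robot, and variables do not carry over. Pictures are saved under pics/ and viewed, and the job is handed in when it is done.

```bash
mkdir -p pics; ls; python3 - <<'E'
from plant import readout, optics
import cv2, numpy as np
s=readout.get_state(); print(s)
for c in ("scene","top"):
    im=optics.read_camera(c); cv2.imwrite(f"pics/{c}0.png",im[:,:,::-1])
    print(c,optics.calibration(c))
    for t in ("handle","hub","press"):
        print(t,optics.recognise(c,t)[:2])
E
```

```text
pics
{'time': 0.0, 'qpos': array([-1.32402658e+00,  2.87172575e-01,  1.57816527e+00,  4.96524449e-06,
        1.27860843e+00, -1.49993961e-01]), 'dq': array([ 2.57652433e-04, -1.65750711e-03,  1.89366624e-04, -1.31778932e-03,
        5.67700912e-05,  1.64355135e-04]), 'joint_efforts': array([-3.66868016e-04, -4.05980337e+01, -2.92626697e+01, -2.04545831e-04,
        5.88722483e-03,  8.82377776e-06]), 'eef_pos': array([ 0.26071458, -0.62190888,  0.22994893]), 'tcp_rot': array([ 8.32596014e-01, -5.53879493e-01, -8.69808389e-04, -7.92666769e-04]), 'contact_force': array([-0.75501802, -0.24525605, -0.40005526]), 'wrist_torque': array([-0.04986173, -0.03112773, -0.00284072]), 'opening': 0.9971679147666163}
scene {'mtx': array([[462.57569478,   0.        , 282.48200854],
       [  0.        , 462.57569478, 208.59493756],
       [  0.        ,   0.        ,   1.        ]]), 'rvec': array([ 2.02896873,  0.80340567, -0.4617946 ]), 'tvec': array([-0.38522786, -0.08914572,  1.81070081])}
handle [{'xy': [0.473, 0.4983], 'p': 0.6}]
hub [{'xy': [0.4639, 0.5788], 'p': 0.65}]
press [{'xy': [0.4616, 0.5829], 'p': 0.85}, {'xy': [0.4923, 0.6724], 'p': 0.23}]
top {'mtx': array([[391.23715412,   0.        , 275.22343036],
       [  0.        , 391.23715412, 212.42427392],
       [  0.        ,   0.        ,   1.        ]]), 'rvec': array([ 2.12256322, -2.10489014,  0.21596131]), 'tvec': array([-0.0193777 ,  0.59073318,  1.52057043])}
handle [{'xy': [0.5391, 0.5088], 'p': 0.74}]
hub [{'xy': [0.5468, 0.5276], 'p': 0.6}]
press [{'xy': [0.5355, 0.5293], 'p': 0.83}]
```

View pics/scene0.png

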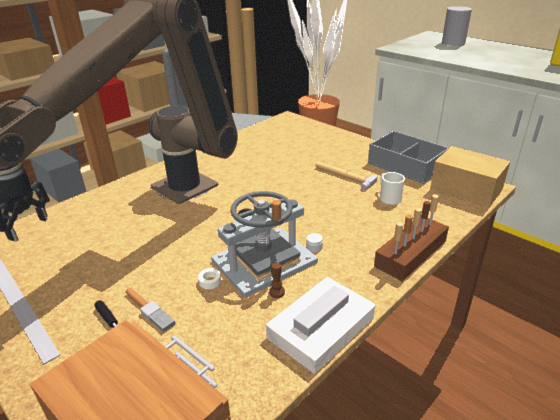

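View pics/top0.png

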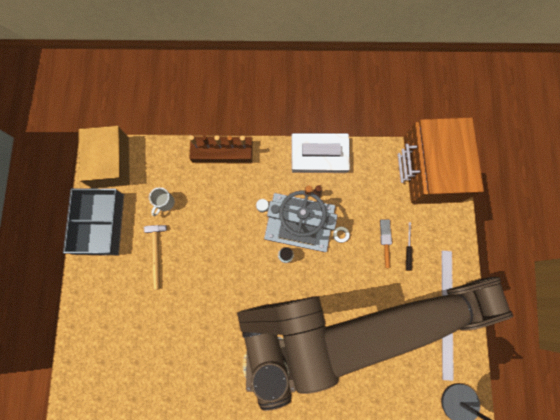

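```bash
python3 - <<'E'
import cv2
for c in("scene","top"):
    im=cv2.imread(f"pics/{c}0.png")[130:310,190:390]
    cv2.imwrite(f"pics/{c}0z.png",cv2.resize(im,None,fx=3.3,fy=3.3,interpolation=cv2.INTER_CUBIC))
E
```

```text
(no output)
```

View pics/top0z.png

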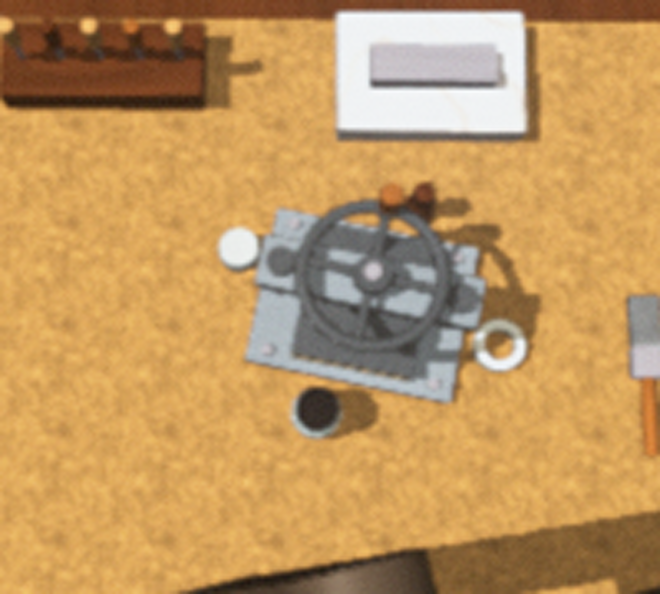

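View pics/scene0z.png

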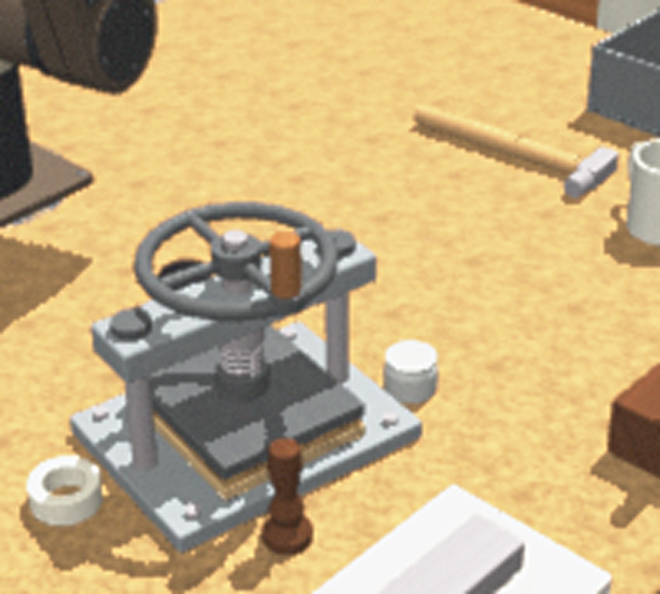

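The scene and top views show the wheel with its hub cap at top pixel (302.7,211.8), and the handle's top end at (308.5,189.4), on the press's far side. The jar, tin, tape and slicker stand around it. Next I back-project these points.

```bash
cat > h.py <<'E'
import numpy as np, cv2
from plant import readout, optics
from scipy.spatial.transform import Rotation as R
def ray(c,px,z):
    k=optics.calibration(c); Rm=cv2.Rodrigues(k['rvec'])[0]
    d=Rm.T@np.linalg.inv(k['mtx'])@np.array([px[0],px[1],1.]); o=-Rm.T@k['tvec']
    return o+d*(z-o[2])/d[2]
def proj(c,P):
    k=optics.calibration(c)
    return cv2.projectPoints(np.array(P,float).reshape(-1,3),k['rvec'],k['tvec'],k['mtx'],None)[0].reshape(-1,2)
E
python3 - <<'E'
from h import *
def z(p): return (190+p[0]/3.3,130+p[1]/3.3)
for n,c,p,h in [("hub","top",(372,270),.217),("hub","scene",(236,237),.217),("han","top",(391,196),.257),("han","scene",(285,238),.257),("hanmid","scene",(285,266),.231),
 ("rimL","top",(297,275),.2),("rimR","top",(448,268),.2),("slick","top",(422,192),.105),("jar","top",(316,410),.09),("tin","top",(239,248),.04),("tape","top",(500,345),.025),
 ("nutL","top",(283,262),.175),("nutR","top",(463,296),.175),("c1","top",(281,212),.015),("c2","top",(480,250),.015),("c3","top",(246,360),.015),("c4","top",(452,400),.015)]:
    print(n,c,ray(c,z(p),h).round(4))
s=readout.get_state(); print(R.from_quat(s['tcp_rot']).as_matrix().round(3))
E
```

```text
hub top [ 0.5616 -0.1146  0.217 ]
hub scene [ 0.5666 -0.1128  0.217 ]
han top [ 0.6352 -0.1328  0.257 ]
han scene [ 0.6439 -0.1309  0.257 ]
hanmid scene [ 0.6441 -0.132   0.231 ]
rimL top [ 0.5587 -0.0322  0.2   ]
rimR top [ 0.5681 -0.2005  0.2   ]
slick top [ 0.6815 -0.1833  0.105 ]
jar top [ 0.4195 -0.0567  0.09  ]
tin top [0.6252 0.0385 0.04  ]
tape top [ 0.5082 -0.286   0.025 ]
nutL top [ 0.5788 -0.0165  0.175 ]
nutR top [ 0.5412 -0.2202  0.175 ]
c1 top [ 0.6783 -0.0134  0.015 ]
c2 top [ 0.6308 -0.2656  0.015 ]
c3 top [0.4882 0.0285 0.015 ]
c4 top [ 0.4406 -0.2267  0.015 ]
[[ 0.386 -0.922 -0.   ]
 [-0.922 -0.386  0.   ]
 [-0.    -0.    -1.   ]]
```

```bash
python3 -m crank '0 0 -50 0 0 0.132;0 0 -50 0 0 0.132;0 0 0 0 0 0.132' -1 30
```

```text
time: 0.78
eef_pos: [0.2614, -0.6245, 0.3389]
tcp_rot: [-0.706, 0.708, -0.005, -0.003]
contact_force: [0.1, -1.0, 0.4]
opening: 0.377
```

```bash
python3 -m crank '-45 -32 0 0 0 0;-45 -32 0 0 0 0;-45 -32 0 0 0 0;-45 -32 0 0 0 0;-45 -32 0 0 0 0'; python3 -m crank '-45 -32 0 0 0 0;-45 -32 0 0 0 0;-45 -32 0 0 0 0;-45 -32 0 0 0 0;-45 -32 0 0 0 0';python3 -m crank '-45 -32 0 0 0 0;-45 -32 0 0 0 0;0 0 0 0 0 0;0 0 0 0 0 0'
python3 - <<'E'
from h import *
for c in("top","scene","wrist"):
    im=optics.read_camera(c)[:,:,::-1]
    cv2.imwrite(f"pics/{c}1.png",im if c=="wrist" else cv2.resize(im[110:310,190:390],None,fx=3,fy=3,interpolation=cv2.INTER_CUBIC))
s=readout.get_state();print(s['time'],s['eef_pos'],s['qpos'],s['contact_force'])
k=optics.calibration("wrist");print(k)
E
```

```text
time: 1.4
eef_pos: [0.4215, -0.3958, 0.3315]
tcp_rot: [0.707, -0.707, 0.0, -0.0]
contact_force: [0.4, -0.3, -0.3]
opening: -0.002
time: 2.02
eef_pos: [0.5814, -0.1707, 0.3316]
tcp_rot: [0.707, -0.707, 0.0, -0.0]
contact_force: [0.3, -0.2, 0.2]
opening: -0.003
time: 2.52
eef_pos: [0.6443, -0.0822, 0.3311]
tcp_rot: [0.708, -0.707, -0.0, 0.0]
contact_force: [0.3, 0.0, -0.3]
opening: -0.001
2.675 [ 0.64399102 -0.08341738  0.3314829 ] [-2.84740638e-01  1.73927631e-01  1.52897829e+00 -2.26464871e-04
  1.43855348e+00  1.28695614e+00] [ 0.83874033 -0.37833564 -1.59508518]
{'mtx': array([[376.3469912 ,   0.        , 278.3987511 ],
       [  0.        , 376.3469912 , 214.78976809],
       [  0.        ,   0.        ,   1.        ]]), 'tool_from_camera': array([[ 9.99999772e-01, -3.91560003e-04,  5.49555545e-04,
         1.60553215e-03],
       [ 2.13683513e-04,  9.56262364e-01,  2.92510250e-01,
        -7.44973896e-02],
       [-6.40054598e-04, -2.92510066e-01,  9.56262230e-01,
        -1.43611534e-01],
       [ 0.00000000e+00,  0.00000000e+00,  0.00000000e+00,
         1.00000000e+00]])}
```

View pics/top1.png

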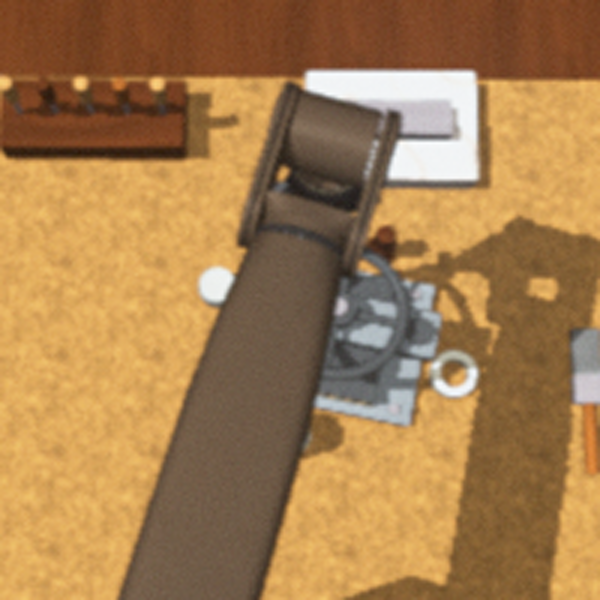

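View pics/scene1.png

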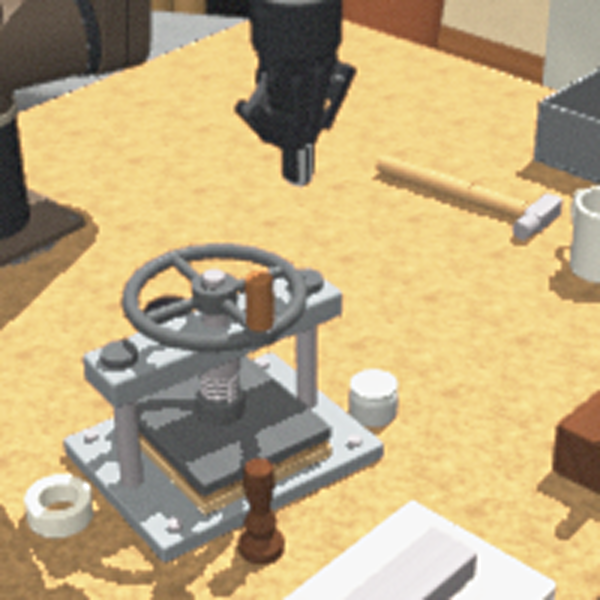

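View pics/wrist1.png

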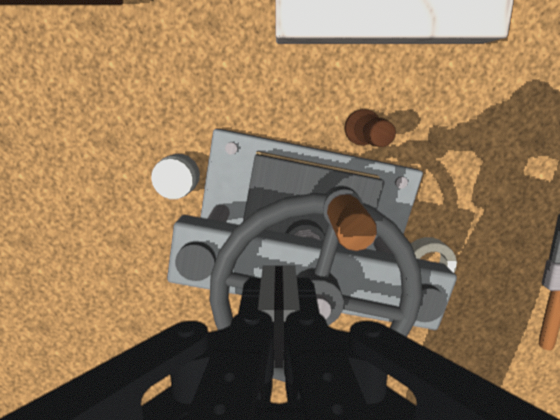

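The wrist view shows the handle's top end at about (358,231) and the hub cap at about (321,306). In the scene view the shut fingers hang clear, above and to the left of the handle.

```bash
cat >> h.py <<'E'
def wray(px,z,s=None):
    s=s or readout.get_state(); k=optics.calibration("wrist"); Rt=R.from_quat(s['tcp_rot']).as_matrix(); M=k['tool_from_camera']
    d=Rt@M[:3,:3]@np.linalg.inv(k['mtx'])@np.array([px[0],px[1],1.]); o=s['eef_pos']+Rt@M[:3,3]
    return o+d*(z-o[2])/d[2]
def wproj(P,s=None):
    s=s or readout.get_state(); k=optics.calibration("wrist"); Rt=R.from_quat(s['tcp_rot']).as_matrix(); M=k['tool_from_camera']
    P=np.array(P,float).reshape(-1,3); t=(P-s['eef_pos'])@Rt; c=(t-M[:3,3])@M[:3,:3]; q=c@k['mtx'].T; return q[:,:2]/q[:,2:]
E
python3 - <<'E'
from h import *
print(wray((358,231),.257),wray((321,306),.217),wray((340,196),.205), wray((196,261),.175),wray((427,302),.175))
im=cv2.imread("pics/wrist1.png")
a=np.linspace(0,6.28,90)
best=None
for hub in [(0.563,-0.1145)]:
    for r in (.072,.088):
        for p in wproj(np.c_[hub[0]+r*np.cos(a),hub[1]+r*np.sin(a),0*a+.195]): cv2.circle(im,tuple(int(v) for v in p),1,(0,0,255),-1)
cv2.imwrite("pics/wov1.png",im)
E
```

```text
[ 0.64130046 -0.13405553  0.257     ] [ 0.56561478 -0.11811735  0.217     ] [ 0.65034113 -0.13076203  0.205     ] [ 0.58494096 -0.01380024  0.175     ] [ 0.54464248 -0.21854715  0.175     ]
```

View pics/wov1.png

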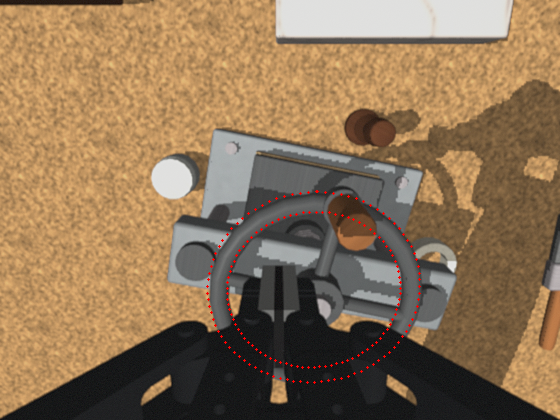

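```bash
python3 -m crank '0 0 -0 0 0 0;0 0 50 0 0 0;0 0 51 0 0 0;0 0 0 0 0 0;0 0 0 0 0 0'; cat > wp.py <<'E'
import sys
from h import *
H=np.array([.564,-.116]); 
def plan(t0,t1,n,r=.084):
    s=readout.get_state(); p=s['eef_pos'][:2]
    for t in np.linspace(t0,t1,n):
        q=H+r*np.array([np.cos(np.radians(t)),np.sin(np.radians(t))]); d=(q-p)*1000; print(round(t,1),"dx dy = %.0f %.0f"%(-d[1],-d[0]),q.round(4)); p=q
if __name__=="__main__":
    s=readout.get_state(); d=s['eef_pos'][:2]-H; print("t",s['time'],"pos",s['eef_pos'].round(4),"th",np.degrees(np.arctan2(d[1],d[0])).round(2),"r",np.hypot(*d).round(4),"F",s['contact_force'].round(1))
    plan(float(sys.argv[1]),float(sys.argv[2]),int(sys.argv[3]))
E
python3 wp.py 18 3 4
```

```text
time: 3.3
eef_pos: [0.6453, -0.0829, 0.2327]
tcp_rot: [0.707, -0.707, 0.001, -0.001]
contact_force: [0.1, 0.4, 0.9]
opening: 0.003
t 3.3 pos [ 0.6453 -0.0829  0.2327] th 22.14 r 0.0878 F [0.1 0.4 0.9]
18.0 dx dy = 7 1 [ 0.6439 -0.09  ]
13.0 dx dy = 7 -2 [ 0.6458 -0.0971]
8.0 dx dy = 7 -1 [ 0.6472 -0.1043]
3.0 dx dy = 7 -1 [ 0.6479 -0.1116]
```

```bash
python3 -m crank '7 1 0 0 0 0;7 -1 0 0 0 0;0 0 0 0 0 0'; for i in 1 ; do python3 -m crank '4 0 0 0 0 0;0 0 0 0 0 0'; done; python3 -m crank '4 0 0 0 0 0;0 0 0 0 0 0';
```

```text
time: 3.68
eef_pos: [0.6449, -0.0972, 0.2315]
tcp_rot: [-0.707, 0.707, -0.001, 0.0]
contact_force: [0.6, -0.1, 0.1]
opening: -0.003
time: 3.92
eef_pos: [0.6444, -0.1004, 0.2303]
tcp_rot: [0.707, -0.707, -0.0, 0.0]
contact_force: [0.1, 0.4, -0.3]
opening: -0.002
time: 4.18
eef_pos: [0.6444, -0.1042, 0.2302]
tcp_rot: [0.707, -0.707, -0.0, -0.0]
contact_force: [0.4, 0.7, 0.2]
opening: 0.001
```

```bash
python3 -m crank '2 0 0 0 0 0;0 0 0 0 0 0'; python3 -m crank '2 0 0 0 0 0;0 0 0 0 0 0';python3 -m crank '2 0 0 0 0 0;0 0 0 0 0 0'
```

```text
time: 4.42
eef_pos: [0.6443, -0.1056, 0.2302]
tcp_rot: [0.707, -0.707, -0.001, -0.0]
contact_force: [-0.5, 3.4, -0.3]
opening: -0.001
time: 4.68
eef_pos: [0.6442, -0.1081, 0.2302]
tcp_rot: [0.707, -0.707, -0.0, 0.0]
contact_force: [-2.5, 3.7, 1.2]
opening: -0.001
time: 4.92
eef_pos: [0.6441, -0.1104, 0.2301]
tcp_rot: [0.707, -0.707, -0.0, 0.0]
contact_force: [-2.0, 3.7, 0.1]
opening: 0.003
```

```bash
python3 wp.py -11 -86 6; python3 wp.py -86 -161 6;python3 wp.py -161 -236 6;python3 wp.py -236 -311 6
```

```text
t 4.925 pos [ 0.6441 -0.1104  0.2301] th 4.01 r 0.0803 F [-2.   3.7  0.1]
-11.0 dx dy = 22 -2 [ 0.6465 -0.132 ]
-26.0 dx dy = 21 7 [ 0.6395 -0.1528]
-41.0 dx dy = 18 12 [ 0.6274 -0.1711]
-56.0 dx dy = 15 16 [ 0.611  -0.1856]
-71.0 dx dy = 10 20 [ 0.5913 -0.1954]
-86.0 dx dy = 4 21 [ 0.5699 -0.1998]
t 4.925 pos [ 0.6441 -0.1104  0.2301] th 4.01 r 0.0803 F [-2.   3.7  0.1]
-86.0 dx dy = 89 74 [ 0.5699 -0.1998]
-101.0 dx dy = -1 22 [ 0.548  -0.1985]
-116.0 dx dy = -7 21 [ 0.5272 -0.1915]
-131.0 dx dy = -12 18 [ 0.5089 -0.1794]
-146.0 dx dy = -16 15 [ 0.4944 -0.163 ]
-161.0 dx dy = -20 10 [ 0.4846 -0.1433]
t 4.925 pos [ 0.6441 -0.1104  0.2301] th 4.01 r 0.0803 F [-2.   3.7  0.1]
-161.0 dx dy = 33 160 [ 0.4846 -0.1433]
-176.0 dx dy = -21 4 [ 0.4802 -0.1219]
-191.0 dx dy = -22 -1 [ 0.4815 -0.1   ]
-206.0 dx dy = -21 -7 [ 0.4885 -0.0792]
-221.0 dx dy = -18 -12 [ 0.5006 -0.0609]
-236.0 dx dy = -15 -16 [ 0.517  -0.0464]
t 4.925 pos [ 0.6441 -0.1104  0.2301] th 4.01 r 0.0803 F [-2.   3.7  0.1]
-236.0 dx dy = -64 127 [ 0.517  -0.0464]
-251.0 dx dy = -10 -20 [ 0.5367 -0.0366]
-266.0 dx dy = -4 -21 [ 0.5581 -0.0322]
-281.0 dx dy = 1 -22 [ 0.58   -0.0335]
-296.0 dx dy = 7 -21 [ 0.6008 -0.0405]
-311.0 dx dy = 12 -18 [ 0.6191 -0.0526]
```

```bash
python3 -m crank '22 -2 0 0 0 0;21 7 0 0 0 0;18 12 0 0 0 0'; python3 wp.py -56 -101 4
python3 - <<'E'
from h import *
im=optics.read_camera("scene")[:,:,::-1]
cv2.imwrite("pics/scene2.png",cv2.resize(im[110:310,190:390],None,fx=3,fy=3,interpolation=cv2.INTER_CUBIC))
E
```

```text
time: 5.3
eef_pos: [0.6284, -0.1712, 0.2302]
tcp_rot: [0.707, -0.707, 0.001, -0.002]
contact_force: [3.0, 4.3, -0.3]
opening: 0.002
t 5.3 pos [ 0.6284 -0.1712  0.2302] th -40.61 r 0.0849 F [ 3.   4.3 -0.3]
-56.0 dx dy = 14 17 [ 0.611  -0.1856]
-71.0 dx dy = 10 20 [ 0.5913 -0.1954]
-86.0 dx dy = 4 21 [ 0.5699 -0.1998]
-101.0 dx dy = -1 22 [ 0.548  -0.1985]
```

View pics/scene2.png

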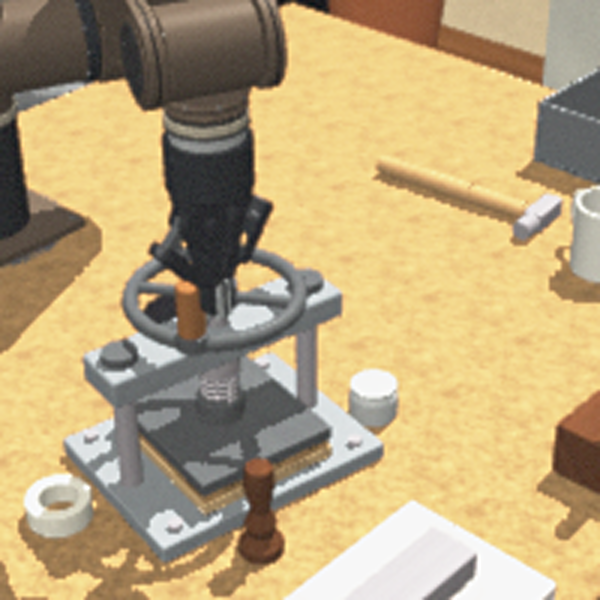

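The fingers are pushing correctly: the handle is now at about (188,310), leading the fingertips on the rim. I'll carry on round.

```bash
python3 -m crank '14 17 0 0 0 0;10 20 0 0 0 0;4 21 0 0 0 0;-1 22 0 0 0 0'; python3 wp.py -116 -176 5
```

```text
time: 5.85
eef_pos: [0.5493, -0.1996, 0.2316]
tcp_rot: [-0.707, 0.707, -0.004, 0.002]
contact_force: [5.7, 0.4, 0.8]
opening: 0.001
t 5.85 pos [ 0.5493 -0.1996  0.2316] th -99.95 r 0.0848 F [5.7 0.4 0.8]
-116.0 dx dy = -8 22 [ 0.5272 -0.1915]
-131.0 dx dy = -12 18 [ 0.5089 -0.1794]
-146.0 dx dy = -16 15 [ 0.4944 -0.163 ]
-161.0 dx dy = -20 10 [ 0.4846 -0.1433]
-176.0 dx dy = -21 4 [ 0.4802 -0.1219]
```

```bash
python3 -m crank '-8 22 0 0 0 0;-12 18 0 0 0 0;-16 15 0 0 0 0;-20 10 0 0 0 0'; python3 wp.py -176 -236 5
```

```text
time: 6.35
eef_pos: [0.4841, -0.1452, 0.2325]
tcp_rot: [-0.707, 0.707, -0.006, -0.0]
contact_force: [3.7, -4.2, -0.0]
opening: -0.002
t 6.35 pos [ 0.4841 -0.1452  0.2325] th -159.94 r 0.085 F [ 3.7 -4.2 -0. ]
-176.0 dx dy = -23 4 [ 0.4802 -0.1219]
-191.0 dx dy = -22 -1 [ 0.4815 -0.1   ]
-206.0 dx dy = -21 -7 [ 0.4885 -0.0792]
-221.0 dx dy = -18 -12 [ 0.5006 -0.0609]
-236.0 dx dy = -15 -16 [ 0.517  -0.0464]
```

```bash
python3 -m crank '-23 4 0 0 0 0;-22 -1 0 0 0 0;-21 -7 0 0 0 0;-18 -12 0 0 0 0'; python3 wp.py -236 -296 5
python3 - <<'E'
from h import *
im=optics.read_camera("scene")[:,:,::-1]
cv2.imwrite("pics/scene3.png",cv2.resize(im[110:310,190:390],None,fx=3,fy=3,interpolation=cv2.INTER_CUBIC))
E
```

```text
time: 6.85
eef_pos: [0.4987, -0.0606, 0.2314]
tcp_rot: [0.707, -0.707, 0.003, 0.002]
contact_force: [-2.8, -7.7, -0.0]
opening: 0.001
t 6.85 pos [ 0.4987 -0.0606  0.2314] th 139.71 r 0.0856 F [-2.8 -7.7 -0. ]
-236.0 dx dy = -14 -18 [ 0.517  -0.0464]
-251.0 dx dy = -10 -20 [ 0.5367 -0.0366]
-266.0 dx dy = -4 -21 [ 0.5581 -0.0322]
-281.0 dx dy = 1 -22 [ 0.58   -0.0335]
-296.0 dx dy = 7 -21 [ 0.6008 -0.0405]
```

View pics/scene3.png

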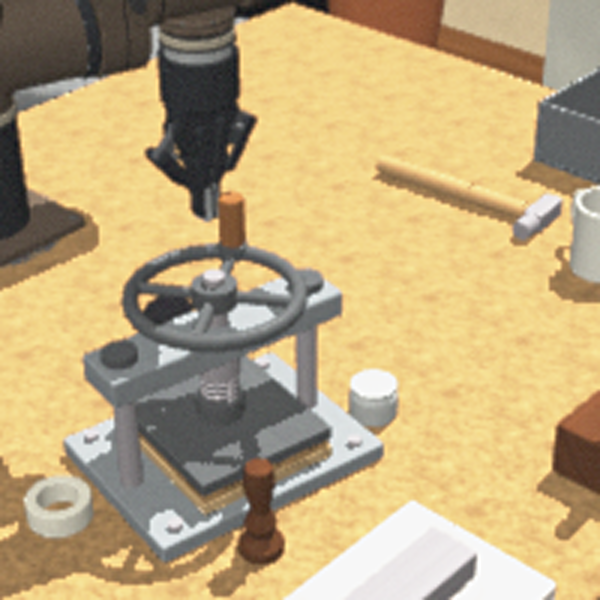

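Handle at (232,220), being pushed along the rim's near-robot/left side; nothing else has moved.

```bash
python3 -m crank '-14 -18 0 0 0 0;-10 -20 0 0 0 0;-4 -21 0 0 0 0;1 -22 0 0 0 0'; python3 wp.py -296 -341 4
```

```text
time: 7.4
eef_pos: [0.5782, -0.0327, 0.23]
tcp_rot: [0.707, -0.707, -0.001, 0.003]
contact_force: [-6.3, 0.2, 1.5]
opening: 0.003
t 7.4 pos [ 0.5782 -0.0327  0.23  ] th 80.33 r 0.0845 F [-6.3  0.2  1.5]
-296.0 dx dy = 8 -23 [ 0.6008 -0.0405]
-311.0 dx dy = 12 -18 [ 0.6191 -0.0526]
-326.0 dx dy = 16 -15 [ 0.6336 -0.069 ]
-341.0 dx dy = 20 -10 [ 0.6434 -0.0887]
```

```bash
python3 -m crank '8 -23 0 0 0 0;12 -18 0 0 0 0;16 -15 0 0 0 0;10 -6 0 0 0 0;0 0 0 0 0 0'; python3 wp.py -341 -345 2
```

```text
time: 8.02
eef_pos: [0.6294, -0.0839, 0.2297]
tcp_rot: [-0.706, 0.708, 0.01, -0.017]
contact_force: [-39.8, -11.6, 14.1]
opening: -0.002
t 8.025 pos [ 0.6294 -0.0839  0.2297] th 26.12 r 0.0728 F [-39.8 -11.6  14.1]
-341.0 dx dy = 5 -14 [ 0.6434 -0.0887]
-345.0 dx dy = 6 -2 [ 0.6451 -0.0943]
```

```bash

python3 - <<'E'
from h import *
im=optics.read_camera("scene")[:,:,::-1]
cv2.imwrite("pics/scene4.png",cv2.resize(im[110:310,190:390],None,fx=3,fy=3,interpolation=cv2.INTER_CUBIC))
cv2.imwrite("pics/wrist4.png",optics.read_camera("wrist")[:,:,::-1])
E
```

```text
(no output)
```

View pics/scene4.png

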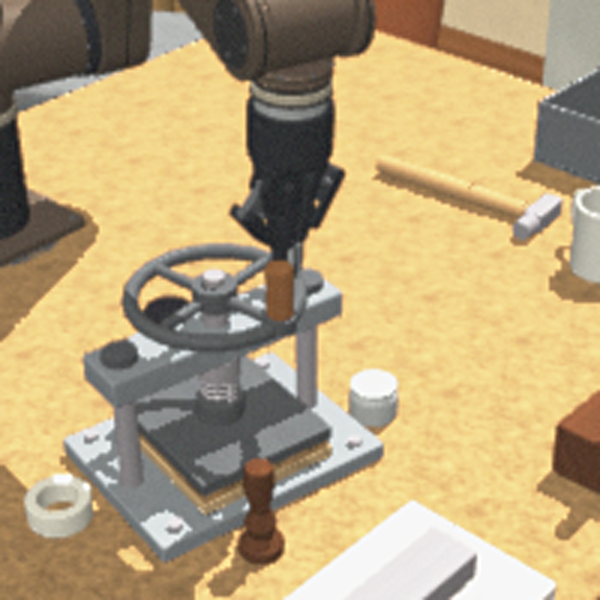

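View pics/wrist4.png

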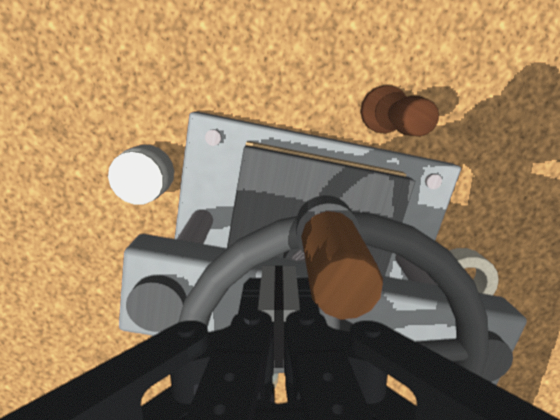

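```bash
python3 - <<'E'
from h import *
p=wray((347,288),.257); print(p); H=np.array([.564,-.116]); d=p[:2]-H; print(np.degrees(np.arctan2(d[1],d[0])),np.hypot(*d)); q=wray((326,222),.205);print(q)
print(readout.get_state()['eef_pos'],readout.get_state()['contact_force'])
E
```

```text
[ 0.64307151 -0.10888586  0.257     ]
5.141111003009181 0.07939089363185886
[ 0.64802619 -0.10830724  0.205     ]
[ 0.6293903  -0.0839663   0.22964884] [-38.25606698 -12.17983791  12.62547212]
```

```bash
python3 -m crank '0 6 0 0 0 0;0 6 0 0 0 0';python3 -m crank '-5 6 0 0 0 0;0 0 0 0 0 0'
python3 - <<'E'
from h import *
s=readout.get_state();print(s['qpos'].round(3),s['eef_pos'].round(4),s['contact_force'].round(1))
cv2.imwrite("pics/wrist5.png",optics.read_camera("wrist")[:,:,::-1])
im=optics.read_camera("scene")[:,:,::-1]
cv2.imwrite("pics/scene5.png",cv2.resize(im[170:250,240:320],None,fx=7,fy=7,interpolation=cv2.INTER_CUBIC))
E
```

```text
time: 8.38
eef_pos: [0.6281, -0.0799, 0.2302]
tcp_rot: [-0.707, 0.707, -0.001, -0.002]
contact_force: [-0.8, -0.4, 0.2]
opening: -0.001
time: 8.62
eef_pos: [0.6236, -0.0719, 0.2307]
tcp_rot: [0.708, -0.707, 0.001, -0.0]
contact_force: [-0.9, 0.5, -0.4]
opening: -0.0
[-0.276  0.184  1.7   -0.     1.256  1.293] [ 0.6236 -0.0719  0.2307] [-0.9  0.5 -0.4]
```

View pics/wrist5.png

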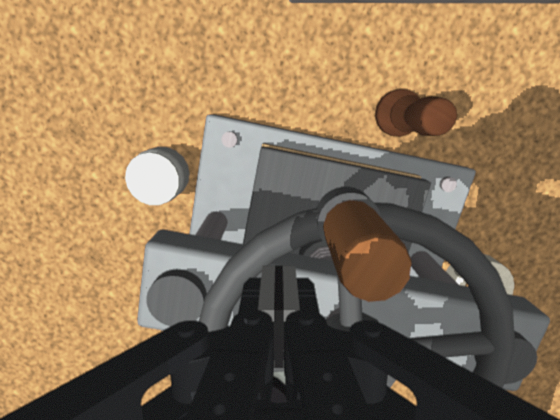

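View pics/scene5.png

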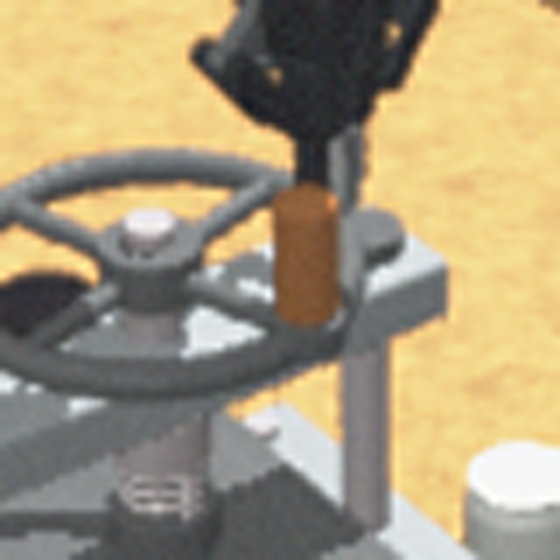

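The wedge is released. The wrist view shows the handle's top end at about (374,268), a little short of the start angle, and the fingers free behind it.

```bash
python3 - <<'E'
from h import *
H=np.array([.564,-.116])
for px,z in [((374,267),.257),((347,207),.205)]:
    p=wray(px,z); d=p[:2]-H; print(p,np.degrees(np.arctan2(d[1],d[0])),np.hypot(*d))
E
```

```text
[ 0.64393493 -0.10613934  0.257     ] 7.032396922056061 0.0805408298164836
[ 0.65046194 -0.10571826  0.205     ] 6.781561074847766 0.08707113116149072
```

```bash
python3 -m crank '-6 0 -6 0 0 0;0 -11 0 0 0 0;0 -11 0 0 0 0;0 0 0 0 0 0'; python3 -m crank '5 0 0 0 0 0;6 0 0 0 0 0;0 0 0 0 0 0'
```

```text
time: 9.22
eef_pos: [0.6463, -0.0663, 0.236]
tcp_rot: [0.707, -0.707, -0.0, 0.0]
contact_force: [-0.1, -0.4, 0.5]
opening: -0.001
time: 9.6
eef_pos: [0.6452, -0.0779, 0.2363]
tcp_rot: [-0.707, 0.707, 0.0, -0.0]
contact_force: [-0.1, 1.1, -0.1]
opening: 0.0
```

```bash
python3 -m crank '5 0 0 0 0 0;6 0 0 0 0 0;0 0 0 0 0 0'; python3 -m crank '6 1 0 0 0 0;5 0 0 0 0 0;0 0 0 0 0 0'; python3 -m crank '2 0 0 0 0 0;0 0 0 0 0 0'
python3 - <<'E'
from h import *
s=readout.get_state();print(s['eef_pos'].round(4),s['contact_force'].round(1))
cv2.imwrite("pics/wrist6.png",optics.read_camera("wrist")[:,:,::-1])
E
```

```text
time: 9.98
eef_pos: [0.6458, -0.0881, 0.2365]
tcp_rot: [0.707, -0.707, 0.0, -0.001]
contact_force: [1.7, 1.4, -0.3]
opening: -0.002
time: 10.35
eef_pos: [0.6446, -0.0993, 0.2366]
tcp_rot: [0.707, -0.707, 0.0, -0.0]
contact_force: [0.7, 2.0, 0.5]
opening: -0.002
time: 10.6
eef_pos: [0.6446, -0.1012, 0.2366]
tcp_rot: [0.707, -0.707, 0.0, -0.0]
contact_force: [1.3, 3.1, 1.6]
opening: 0.001
[ 0.6446 -0.1012  0.2366] [1.3 3.1 1.6]
```

View pics/wrist6.png

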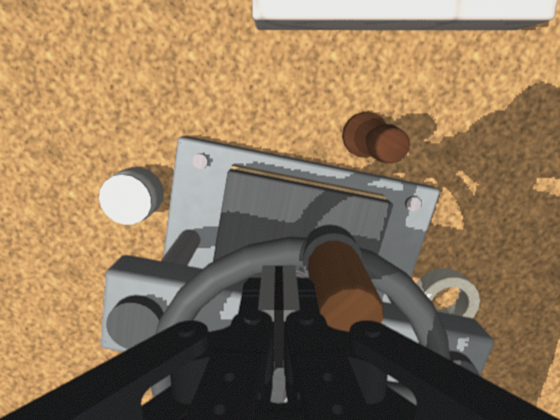

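```bash
python3 -m crank '3 0 0 0 0 0;0 0 0 0 0 0;0 0 0 0 0 0'; python3 -m crank '-10 0 0 0 0 0;-12 0 0 0 0 0;0 0 -50 0 0 0;0 0 -45 0 0 0;0 0 0 0 0 0'; python3 wp.py 0 0 1
python3 - <<'E'
from h import *
s=readout.get_state()
im=optics.read_camera("wrist")[:,:,::-1]; a=cv2.imread("pics/wrist1.png")
cv2.imwrite("pics/wrist7.png",np.hstack([x[150:350,180:460] for x in (a,im)]).repeat(1,0)); cv2.imwrite("pics/wrist7f.png",im)
H=np.array([.564,-.116])
im=optics.read_camera("scene")[:,:,::-1]; b=cv2.imread("pics/scene1.png")
z=cv2.resize(im[110:310,190:390],None,fx=3,fy=3,interpolation=cv2.INTER_CUBIC); cv2.imwrite("pics/scene7.png",z)
cv2.imwrite("pics/scene7c.png",np.hstack([cv2.resize(x[220:370,110:330],None,fx=1.8,fy=1.8) for x in (b,z)]))
E
```

```text
time: 11.02
eef_pos: [0.6444, -0.1045, 0.2364]
tcp_rot: [0.707, -0.707, 0.0, 0.0]
contact_force: [0.9, 2.4, 1.0]
opening: -0.003
time: 11.65
eef_pos: [0.6461, -0.0821, 0.3373]
tcp_rot: [0.708, -0.707, 0.004, -0.002]
contact_force: [-0.2, 0.3, -0.2]
opening: 0.002
t 11.65 pos [ 0.6461 -0.0821  0.3373] th 22.42 r 0.0888 F [-0.2  0.3 -0.2]
0.0 dx dy = 34 -2 [ 0.648 -0.116]
```

View pics/wrist7.png

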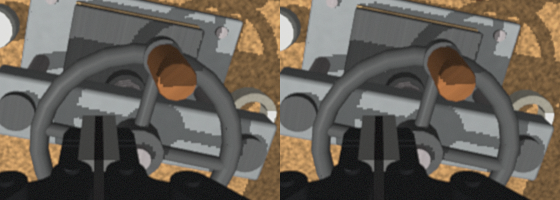

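View pics/scene7c.png

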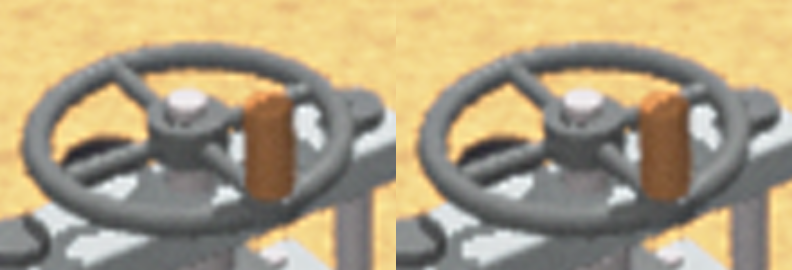

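Before and after look the same in the scene view, with the handle spanning about 244–294 px in both crops. I'll put a number on it with the scene camera.

```bash
python3 - <<'E'
from h import *
a=cv2.imread("pics/scene0.png"); ims=[optics.read_camera("scene")[:,:,::-1].copy() for _ in range(3)]
def mk(im):
    h=im[190:225,262:292].astype(int); w=np.clip(h[:,:,2]-h[:,:,0]-40,0,None)*(h[:,:,1]<150); w=w*1.; y,x=np.mgrid[:h.shape[0],:h.shape[1]]
    return (w*x).sum()/w.sum()+262,(w*y).sum()/w.sum()+190,w.sum()
print(mk(a),[mk(i) for i in ims])
t=a[197:223,268:286]
for i in ims:
    g=cv2.resize(i[185:235,255:300],None,fx=8,fy=8,interpolation=cv2.INTER_CUBIC)
    r=cv2.matchTemplate(g,cv2.resize(t,None,fx=8,fy=8,interpolation=cv2.INTER_CUBIC),cv2.TM_CCOEFF_NORMED); _,m,_,l=cv2.minMaxLoc(r); print(m,l[0]/8+255-268,l[1]/8+185-197)
H=np.array([.564,-.116])
for t in (-13.4,-12.4,-11.4): print(t,proj("scene",[H[0]+.08*np.cos(np.radians(t)),H[1]+.08*np.sin(np.radians(t)),.231]))
E
```

```text
(np.float64(275.3733248245054), np.float64(209.22718570516912), np.float64(4701.0)) [(np.float64(275.28670520231213), np.float64(208.7412331406551), np.float64(5190.0)), (np.float64(275.3350466400152), np.float64(208.85056158385686), np.float64(5253.0)), (np.float64(275.33822688274546), np.float64(208.8135367016206), np.float64(5245.0))]
0.959709882736206 -0.125 0.0
0.9589712619781494 -0.125 0.0
0.9580563902854919 -0.125 0.0
-13.4 [[275.09080088 210.68137193]]
-12.4 [[275.53426363 210.51612318]]
-11.4 [[275.97225688 210.34695372]]
```

The residual shift is about 0.1 px, or roughly 0.3°. I'll withdraw and do a last check of the bench.

```bash
python3 -m crank '30 50 -20 0 0 0;40 -40 0 0 0 0;50 20 0 0 0 0;50 20 0 0 0 0;50 20 0 0 0 0'; python3 -m crank '50 20 0 0 0 0;50 20 0 0 0 0;0 0 0 0 0 0;0 0 0 0 0 0'
python3 - <<'E'
from h import *
a=cv2.imread("pics/top0.png"); b=optics.read_camera("top")[:,:,::-1]; cv2.imwrite("pics/top8.png",np.vstack([x[120:300,60:470] for x in (a,b)]))
s=readout.get_state(); print(s['time'],s['eef_pos'],s['contact_force'])
E
```

```text
time: 12.52
eef_pos: [0.5735, -0.3034, 0.3492]
tcp_rot: [0.707, -0.707, -0.002, 0.0]
contact_force: [-0.5, -0.2, 0.3]
opening: 0.001
time: 13.02
eef_pos: [0.5345, -0.4019, 0.3498]
tcp_rot: [0.707, -0.707, -0.001, -0.0]
contact_force: [-0.0, -0.4, 0.9]
opening: -0.001
13.075 [ 0.53490752 -0.40137092  0.35026464] [-0.13087345 -0.68551305 -0.41386521]
```

View pics/top8.png

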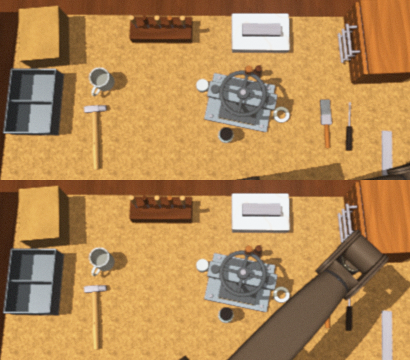

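The handle is back at its start by the slicker. The jar, tin, tape, hammer and mug look unmoved, and the robot is clear.

```bash
python3 -c "
from plant import ctrl; print(ctrl.sign_off())"
```

```text
the job is handed in; nothing more can be done
None
```

I pushed the hand wheel one full turn clockwise with the shut fingertips, never gripping the handle, and handed the job in at about 13 s with the robot clear.

- **End position:** Before-and-after scene pictures show the handle within about 0.1 px of its start, roughly 0.3°. The fingertips' final pushing position also matched where they first touched the handle, to about 1 mm.
- **Other things on the bench:** In the top view the jar, tin, tape, slicker, hammer and mug look unmoved. The brush and screwdriver were partly hidden by the arm in that last picture, but the robot never went down near them.
- **One thing went wrong:** About 18° before the end, the fingers wedged against the handle, and the last wrist reading was about 40 N in x (44 N in all). I backed off at once, raised the fingers 6 mm and finished with pushes of about 3 N. The readings can't show whether the gripper's body or only a finger was pressing, so I can't rule out that it briefly passed the 40 N body limit. The wrist readings stayed well below 120 N.

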